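Gauge a jack screw with the thread pitch comb

ROBOT

A 6-joint arm with a two-finger parallel gripper is mounted at the origin on the work surface. World frame = base frame: x ahead of the robot, y to its left, z up, the work surface at z = 0. Lengths are in m, angles in rad, forces in N, time in s.
With the tool pointing down it reaches from about 0.35 to 0.975 m from the base axis. Payload 4.9 kg.
Tool frame: the origin (TCP) lies at the very end of the fingers, on their centre line; the grasp point (between the pads) lies 19 mm behind it; z points along the fingers, y is the line along which they close (so a half turn about z gives the same grasp; the last joint's range is limited). The gripper opens to 85 mm and grips with 20 to 120 N. Pads are 22 mm wide; open, the fingers measure 114 mm over their backs; the gripper's body (76 mm by 85 mm) begins 54 mm behind the grasp point. The pads swing forward as they close: fully open they stand 13 mm farther back than shut.
Start: joints at [-1.257, 0.053, 1.613, -0, 1.476, -0.119], TCP at [0.262, -0.567, 0.199] pointing down, gripper open.
Joint ranges: [-3.01, 3.01], [-1.01, 2.22], [0.06, 2.58], [-1.02, 4.17], [0.09, 2.62], [-3.14, 3.14]. Speed limits (rad/s): [2.57, 2.57, 3.14, 3.14, 3.14, 3.14].

INTERFACE

Orientations are given as a unit quaternion [x, y, z, w].
In Python, from bench import observe, capture, job_done gives the robot as it stands.
- The arm moves only by the shell command python3 -m crank 'ROWS' [OPENING]. ROWS is JSON, a list of rows, each an object of numbers: "x", "y", "z": the shift along the tool's x, y, z in mm; "wx", "wy", "wz": the turn, a rotation vector about the tool's x, y, z in degrees. A call has 1 to 10 rows; each row is the pose to reach, as a shift and turn from the pose commanded when the call began, along the tool's axes at that moment; what a row does not reach only later rows make up. A row lasts 1/8 s, in which the tool goes at most 62.5 mm and 10.7 degrees, less where a joint would pass 70% of its speed; a pose out of reach is approached as far as the arm can. A call with a gripper value outside its range is refused whole. OPENING is the opening, from -1 (shut) to 1 (fully open), so that 0 is half open, set as the call begins (- or left out, the last holds). The fingers move at their own pace and stop on an object; the grip force is fixed at half the most. Time passes only in rows, so rows that repeat a pose let the fingers close. It gives the time, the measured TCP pose, the force, the opening and the grip force at its end, in the units of the state.
- observe(): the state, without advancing time (a new reading comes with each control period).
- capture(name): name is "scene" or "top" or "wrist"; returns a dict with "frame" (384x512x3 uint8, blue, green, red), "z_map" (384x512 float32, m along the optical axis (not along the pixel's ray), 0 where there is no reading), "fovy" (degrees; the focal length in pixels is half the picture's height over the tangent of half this angle, whatever the lens; pixels are square), "cx", "cy" (the principal point, pixels), "position" and "orientation" of the camera in the world. Camera axes: x right, y up, looking along -z (the intrinsics and any distortion apply to the point x, -y, -z); pixel columns grow to the right and rows downward; lengths in m; the calibration is good to about 2 mm. A picture is of the moment at which its call begins.
- job_done(): hands the job in; it is judged then, once.
The state is a dict: "time": time; "joints": joint angles; "qvel": joint speeds; "tau": joint torques, N m; "ee_pos": TCP position; "eef_rot": TCP orientation; "force": force on the tool from outside, world axes, zero at the start; "ft_torque": the same for the moment, N m; "width": finger opening in m; "grip_force": force on a finger pad.
Only numpy, scipy, OpenCV 4.12 (cv2) and the standard library are available. Lean on these libraries where they do the work, as an engineer would, in place of code of your own. Each camera call takes 0.05 s, during which the arm holds its last target. There are 200 camera calls.

TASK

Take the comb leaf with the blue tab, lay it flat about the middle of the inspection cradle's ledge with its teeth towards the clamped jack screw, and feel it into the thread until it is fully home, flat along the screw. Press it gently against the screw, with some 5 to 10 N, for about a second to check that it sits flat (more than 25 N spoils the comb), then let go and leave it seated, without disturbing anything else on the bench.

Things in the scene. Friction and masses are not known exactly. Their poses are not given: they have to be found in the camera images.
- leaf_blue: flat aluminium comb plate with an upright blue grip tab, lying flat. Origin: on the underside, right below the tab's centre; +x points to the toothed edge, z up. Plate 6 mm thick, x -22 to +34 mm, y -48 to +48 mm. Seven teeth 12 mm apart along y, the middle one at y = 0, stand 5 mm out from the x = +34 edge. Loose, about 0.2 kg.
- leaf_blue_tab (a point): centre of the blue leaf's grip tab, 26 mm above the underside, axes as the leaf's. The tab is 36 mm (x) x 10 mm (y), pinched across y; it stands on the plate, from 6 to 46 mm above the underside, its rear face at x = -18 mm.
- leaf_blue_edge (a point): point on the blue leaf midway along the line of the tooth roots: x = +34, y = 0, 3 mm above the underside; axes as the leaf's. Teeth: 7.8 mm wide at this line, 3.1 mm at their tips 5 mm ahead.
- cradle: inspection cradle, fixed to the bench. Origin: on the bench right below the screw's axis, midway between the two blue saddles; y along the screw, +x away from the ledge, z up. The screw's axis is 60 mm up. Saddles at y = +-125 mm, their clamp bolts up to 92 mm high.
- ledge (a point): centre of the top of the cradle's level dark grey ledge, on the robot's side of the screw, 57 mm above the bench: a leaf lying on it meets the screw at mid height. In the cradle's frame it spans x -129 to -24 mm, y -95 to +95 mm (this point: x -76.5, y 0).
- home (a point): point on the near crest line of the screw at mid height and mid length (cradle frame x -20, y 0, z 60 mm), axes as the cradle's. Fully home, the leaf's tooth-root line lies along y through this point (its edge point at this point's x, its origin 34 mm short), x and y parallel. With tooth tips on the crests it is 5 mm short; on the flanks, between.
- screw: fixed steel jack screw, 40 mm over the crests, 28 mm in the roots, pitch 12 mm, crests 3 mm wide, grooves 9 mm wide at the mouth, 3.4 mm at the bottom. Origin: on its axis midway between the saddles, y along the axis; 90 mm square foot plate at y = +184 mm. Where the crests stand along y differs by several mm from start to start and is NOT given by this pose: feel or look for it.
- leaf_orange: bystander: flat aluminium comb plate with an upright orange grip tab, lying flat. Origin: on the underside, right below the tab's centre; +x points to the toothed edge, z up. Plate 6 mm thick, x -22 to +34 mm, y -48 to +48 mm. Its eleven teeth are 8 mm apart: the wrong leaf here.
- jack_nut: bystander: round brass nut, 64 mm across, 30 mm high, hole upright, origin under its centre.
- oil_bottle: bystander: white bottle, 52 mm across, 130 mm high, origin under its centre.
- calipers: bystander: steel calipers lying flat, 170 mm long, origin under the beam's middle.
- figurine: bystander: small blue printed figure, 40 mm across, 69 mm high, origin under its centre.
- tape_measure: bystander: yellow tape measure, 65 x 38 x 62 mm, origin under its centre.
- roll_stock: bystander: upright cardboard core, 60 mm across, 50 mm high, origin under its centre.

How it is judged:
On the way:
1. the blue leaf is fully home in the thread, flat and parallel to the screw, and is pressed against it with more than 2 N for half a second (x of leaf_blue_edge in the frame of cradle between -0.0215 and -0.018 m and y of leaf_blue in the frame of cradle between -0.04 and 0.04 m and z of leaf_blue in the frame of cradle between 0.055 and 0.059 m and angle between the y axis of leaf_blue and the y axis of cradle, either way round below 0.03 rad and angle between leaf_blue's own z axis and vertical below 0.03 rad and contact force between leaf_blue and screw above 2 N), for 0.5 s.
At the end, for the whole second after the job is handed in: The blue leaf rests on the ledge (its underside within 2 mm of the ledge's top, tilt under 0.03 rad), its tooth-root line within 1.5 mm of the crests, parallel to the screw within 0.03 rad, its middle within 40 mm of the screw's middle, let go and at rest (x of leaf_blue_edge in the frame of cradle between -0.0215 and -0.018 m and y of leaf_blue in the frame of cradle between -0.04 and 0.04 m and z of leaf_blue in the frame of cradle between 0.055 and 0.059 m and angle between the y axis of leaf_blue and the y axis of cradle, either way round below 0.03 rad and angle between leaf_blue's own z axis and vertical below 0.03 rad and linear speed of leaf_blue below 0.01 m/s); the robot touches nothing.
It fails at once if the blue leaf is pressed against the screw with more than 25 N (contact force between leaf_blue and screw above 25 N).
It fails at once if another thing on the bench is moved by more than 20 mm (distance of any of leaf_orange, jack_nut, oil_bottle, calipers, figurine, tape_measure, roll_stock from where it was at the start of the episode above 0.02 m).
It also fails if it takes over 72 s, if anything falls off the work surface, if the arm or the gripper's body presses on something with over 40 N, if the wrist force passes 120 N, or if a joint passes its speed limit or range.

## Working session

There is one attempt and no reset: what is moved stays moved. The work goes in short steps, Python scripts to look and compute and a shell command to move; the robot and the scene stay as the last step left them, time stands still between calls to the robot, and variables do not carry over. Pictures are saved under pics/ and viewed, at most 10 in all, crops included, and the job is handed in when it is done.

```bash
mkdir -p pics; ls
cat > h.py <<'E'
import numpy as np, cv2
from scipy.spatial.transform import Rotation as R
from bench import observe, capture, job_done
def cloud(c):
    z=c["z_map"]; h,w=z.shape; f=h/2/np.tan(np.radians(c["fovy"])/2)
    u,v=np.meshgrid(np.arange(w),np.arange(h))
    P=np.stack([(u-c["cx"])/f*z,-(v-c["cy"])/f*z,-z],-1)
    return P@R.from_quat(c["orientation"]).as_matrix().T+np.array(c["position"])
E
python3 - <<'E'
from h import *
for n in ("scene","top"):
    c=capture(n); cv2.imwrite(f"pics/{n}.png",c["frame"]); np.savez(f"{n}.npz",**c)
    print(n,c["fovy"],c["cx"],c["cy"],c["position"],c["orientation"],[k for k in c])
s=observe(); print(s)
E
```

```text
pics
scene 50.3013833988209 246.18904135537986 189.15217717414143 [1.46180984 0.29802662 0.95448614] [0.23273834 0.31358248 0.75361812 0.52873303] ['frame', 'z_map', 'fovy', 'cx', 'cy', 'position', 'orientation']
top 56.23698590316437 252.98375586878166 190.54061936961958 [ 0.37601911 -0.00348632  1.41793327] [ 0.05275445 -0.03895948 -0.69782191  0.71326272] ['frame', 'z_map', 'fovy', 'cx', 'cy', 'position', 'orientation']
{'time': 0.1, 'joints': array([-1.25700497e+00,  5.33138354e-02,  1.61412056e+00,  3.10906519e-05,
        1.47599343e+00, -1.18975578e-01]), 'qvel': array([ 0.0003732 , -0.00086776, -0.00237866,  0.0011496 , -0.00076711,
        0.00141707]), 'tau': array([ 2.55164068e-04, -3.94906175e+01, -3.71363604e+01, -1.45647259e-04,
        3.89183508e-03, -9.43529756e-06]), 'ee_pos': array([ 0.26195069, -0.56679204,  0.19829334]), 'eef_rot': array([ 9.76680208e-01,  2.14697297e-01, -7.38376865e-05, -9.14737703e-04]), 'force': array([ 0.08996677,  1.05181873, -0.1099853 ]), 'ft_torque': array([-0.02827662, -0.01074425, -0.02361456]), 'grip_force': 0.0, 'width': 0.0857660467573446}
```

View pics/top.png

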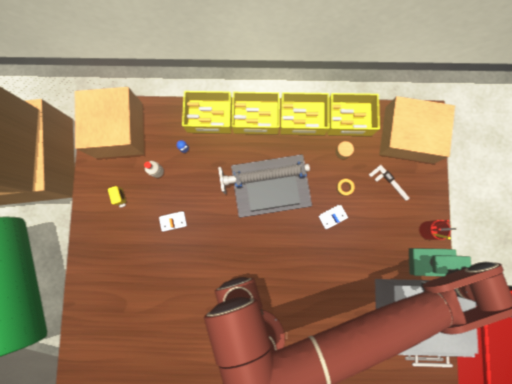

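View pics/scene.png

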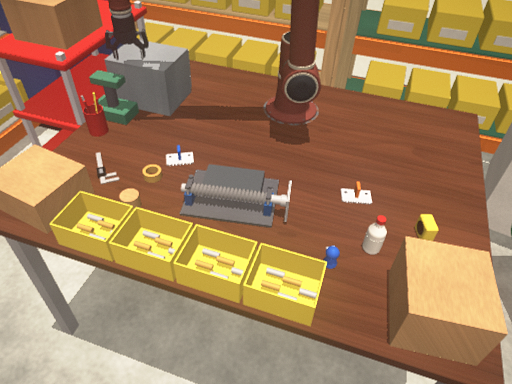

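The top view shows the blue leaf at px (333,217), the cradle at about (272,187), and the orange leaf at (173,221). In the scene view, the blue leaf (180,158) has its teeth facing the cradle side. Next I'll measure.

Run:
```python
from h import *
for n,box,cr in (("top",(312,200,355,235),(215,145,325,222)),("scene",(160,140,200,170),(175,160,300,228))):
    c=np.load(n+".npz"); P=cloud(c); f=c["frame"]; hsv=cv2.cvtColor(f,cv2.COLOR_BGR2HSV)
    x0,y0,x1,y1=box; S=np.s_[y0:y1,x0:x1]
    b=(hsv[S][...,0]>95)&(hsv[S][...,0]<130)&(hsv[S][...,1]>120); p=P[S]
    print(n,"tab",b.sum(),np.median(p[b],0),p[b].min(0),p[b].max(0))
    w=(p[...,2]<.02)&(hsv[S][...,1]<60)&(hsv[S][...,2]>120)
    q=p[w]; r=cv2.minAreaRect((q[:,:2]*1000).astype(np.float32)); print("plate",w.sum(),r,np.median(q[:,2]))
    x0,y0,x1,y1=cr; p=P[y0:y1,x0:x1].reshape(-1,3)
    # ledge
    l=p[(p[:,2]>.050)&(p[:,2]<.063)]; r=cv2.minAreaRect((l[:,:2]*1000).astype(np.float32)); print("ledge",len(l),r,np.median(l[:,2]))
    t=p[(p[:,2]>.068)&(p[:,2]<.085)]; m=np.median(t,0); d=t[np.linalg.norm(t-m,axis=1)<.11]
    k=cv2.fitLine((d[:,:2]*1000).astype(np.float32),cv2.DIST_HUBER,0,.01,.01).ravel(); print("screw",len(d),k,t[:,2].max(),np.degrees(np.arctan2(k[1],k[0])))
```

```text
top tab 16 [ 0.45618272 -0.28911438  0.04488908] [ 0.4449125  -0.29684969  0.03952725] [ 0.46749483 -0.28032668  0.05425935]
plate 387 ((465.1314697265625, -289.6559143066406), (64.72944641113281, 103.93585968017578), 27.694955825805664) 0.005495518541557942
ledge 1426 ((567.747314453125, -20.670822143554688), (157.32315063476562, 323.3562927246094), 10.4398832321167) 0.05725682727239856
screw 425 [ 1.8158951e-01 -9.8337442e-01  6.1831305e+02 -2.0640274e+01] 0.08492947373519755 -79.537636
scene tab 26 [ 0.46503688 -0.28911266  0.04389405] [ 0.39422593 -0.32994875 -0.00156497] [ 0.47507044 -0.28235838  0.04911948]
plate 302 ((460.0576171875, -292.3429870605469), (79.22447204589844, 96.7716293334961), 28.71417999267578) 0.005711433497831764
ledge 1535 ((606.4910278320312, -54.7510986328125), (260.8822021484375, 337.70318603515625), 31.644840240478516) 0.05711259468740493
screw 519 [ 1.7289025e-01 -9.8494112e-01  6.2516815e+02 -3.1051041e+01] 0.08498867930978704 -80.04409
```

Run:
```python
from h import *
c=np.load("top.npz"); cv2.imwrite("pics/t2.png",cv2.resize(c["frame"][140:240,200:370],None,fx=4.5,fy=4.5,interpolation=cv2.INTER_CUBIC))
```

```text
(no output)
```

View pics/t2.png

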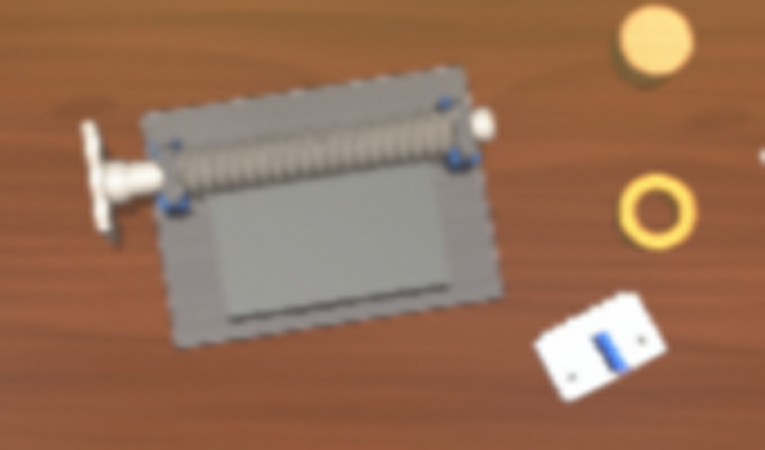

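The crop shows the ledge's near edge at bottom, the screw running nearly left to right (foot plate left, which is cradle +y), and the blue leaf's tab at about (610,350) with teeth upward. So the cradle yaw is about +10.2° and the leaf yaw about +28°.

```bash
python3 -m crank '[{"x":50,"y":-29},{"x":100,"y":-58},{"x":150,"y":-87},{"x":200,"y":-116,"wz":-3},{"x":250,"y":-145,"wz":-3},{"x":292,"y":-169,"wz":-3},{"x":292,"y":-169,"wz":-3},{"x":292,"y":-169,"wz":-3}]' 1
cat >> h.py <<'E'
def pose():
    s=observe(); M=R.from_quat(s["eef_rot"]).as_matrix(); return s,M,np.array(s["ee_pos"])
E
python3 - <<'E'
from h import *
c=capture("wrist"); cv2.imwrite("pics/w1.png",c["frame"]); np.savez("w1.npz",**c)
s,M,p=pose(); print(p,M.round(3).tolist(),c["fovy"],c["cx"],c["cy"],c["position"],R.from_quat(c["orientation"]).as_matrix().round(3).tolist())
c=np.load("w1.npz");P=cloud(c); h=cv2.cvtColor(c["frame"],cv2.COLOR_BGR2HSV)
b=(h[...,0]>95)&(h[...,0]<130)&(h[...,1]>120); q=P[b]; print(b.sum(),np.median(q,0)); t=q[q[:,2]>.042]; print(len(t),t.mean(0),cv2.minAreaRect((t[:,:2]*1000).astype(np.float32)))
E
```

```text
[ 0.26198314 -0.56684204  0.19843765] [[0.908, 0.419, -0.0], [0.419, -0.908, 0.002], [0.0, -0.002, -1.0]] 59.61083516726033 257.3168990965603 187.34060216360393 [ 0.32997074 -0.53620113  0.37168875] [[0.419, 0.867, 0.269], [-0.908, 0.401, 0.122], [-0.002, -0.295, 0.955]]
0 [nan nan nan]
0 [nan nan nan] ((0.0, 0.0), (0.0, 0.0), 0.0)schema error: expected keys x, y, z, wx, wy, wz
  return _methods._mean(a, axis=axis, dtype=dtype,
  ret = um.true_divide(
<stdin>:5: RuntimeWarning: Mean of empty slice.
```

View pics/w1.png

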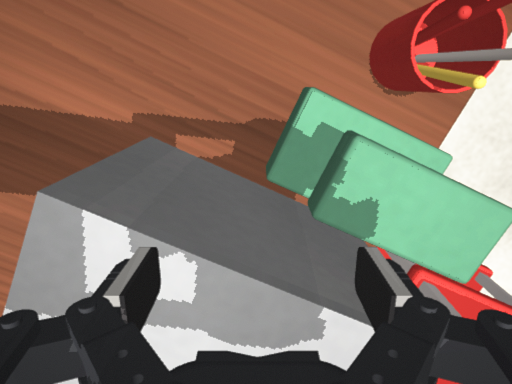

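The move was refused because all six keys are required. The picture shows the start spot, with a grey block below and a green stapler ahead-right. I'll lift first and then travel.

```bash
python3 -m crank '[{"x":0,"y":0,"z":-50,"wx":0,"wy":0,"wz":0},{"x":50,"y":-29,"z":-60,"wx":0,"wy":0,"wz":0},{"x":100,"y":-58,"z":-60,"wx":0,"wy":0,"wz":0},{"x":150,"y":-87,"z":-60,"wx":0,"wy":0,"wz":-3},{"x":200,"y":-116,"z":-60,"wx":0,"wy":0,"wz":-3},{"x":250,"y":-145,"z":-30,"wx":0,"wy":0,"wz":-3},{"x":292,"y":-169,"z":0,"wx":0,"wy":0,"wz":-3},{"x":292,"y":-169,"z":0,"wx":0,"wy":0,"wz":-3},{"x":292,"y":-169,"z":0,"wx":0,"wy":0,"wz":-3}]' 1
python3 - <<'E'
from h import *
c=capture("wrist"); cv2.imwrite("pics/w2.png",c["frame"]); np.savez("w2.npz",**c)
s,M,p=pose(); print(p,M.round(4).tolist(),c["position"])
P=cloud(c); h=cv2.cvtColor(c["frame"],cv2.COLOR_BGR2HSV)
b=(h[...,0]>95)&(h[...,0]<130)&(h[...,1]>120); q=P[b]; print(b.sum(),np.median(q,0)); t=q[q[:,2]>.042]; print(len(t),t.mean(0),cv2.minAreaRect((t[:,:2]*1000).astype(np.float32)))
w=(P[...,2]<.01)&(P[...,2]>.003)&(h[...,1]<60)&(h[...,2]>120); q=P[w];print(w.sum(),np.median(q[:,2]),cv2.minAreaRect((q[:,:2]*1000).astype(np.float32)))
E
```

```text
time: 1.27
ee_pos: [0.4563, -0.2918, 0.1996]
eef_rot: [0.971, 0.24, -0.0, 0.0]
force: [0.1, -0.3, 0.1]
width: 0.0853
grip_force: 0.0
[ 0.45631142 -0.29252133  0.20036047] [[0.885, 0.4657, 0.0008], [0.4657, -0.885, -0.0013], [0.0001, 0.0015, -1.0]] [ 0.52244895 -0.25725555  0.37299835]
357 [ 0.45995825 -0.29351661  0.04479211]
320 [ 0.45842949 -0.29433214  0.04898202] ((482.91949462890625, -281.8781433105469), (92.89331817626953, 9.15038776397705), 27.73134994506836)
6443 0.004829785384768026 ((518.106201171875, -289.13775634765625), (172.71966552734375, 569.7740478515625), 20.418140411376953)
```

View pics/w2.png

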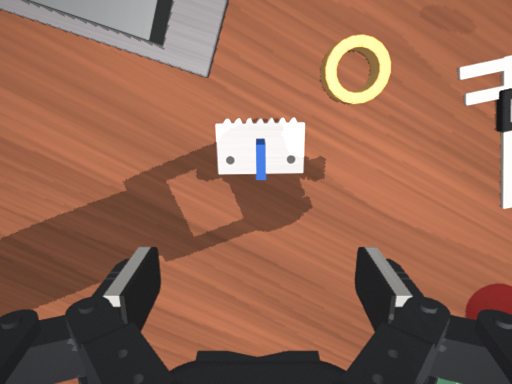

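The leaf sits at px (260,150) with teeth up and its tab at (260,160). The nut is at (357,70) and the cradle corner at top left. I'll refine the leaf with rays onto its planes and a second view.

```bash
cat >> h.py <<'E'
def rays(c,uv,z):
    f=c["frame"].shape[0]/2/np.tan(np.radians(c["fovy"])/2); uv=np.asarray(uv,float)
    d=np.stack([(uv[:,0]-c["cx"])/f,-(uv[:,1]-c["cy"])/f,-np.ones(len(uv))],-1)@R.from_quat(c["orientation"]).as_matrix().T
    o=np.array(c["position"]); return o+d*((z-o[2])/d[:,2])[:,None]
E
python3 - <<'E'
from h import *
c=np.load("w2.npz"); h=cv2.cvtColor(c["frame"],cv2.COLOR_BGR2HSV); P=cloud(c)
S=np.zeros(h.shape[:2],bool); S[105:190,205:318]=1
b=S&(h[...,0]>95)&(h[...,0]<130)&(h[...,1]>120)
w=S&(h[...,1]<70)&(h[...,2]>130)
for n,m,z in(("plate",w|b&(np.arange(384)[:,None]<172),.006),("tabtop",b&(P[...,2]>.044),.046)):
    v,u=np.nonzero(m); q=rays(c,np.stack([u,v],1),z); r=cv2.minAreaRect((q[:,:2]*1000).astype(np.float32)); print(n,r,np.median(P[m],0),np.percentile(P[m][:,2],[5,50,95]),u.min(),u.max(),v.min(),v.max())
E
```

```text
plate ((465.34454345703125, -290.7555236816406), (62.58011245727539, 97.45117950439453), 28.770795822143555) [ 0.46573628 -0.28930935  0.00496942] [0.00264393 0.00496942 0.0439556 ] 215 304 117 174
tabtop ((457.582275390625, -295.17547607421875), (34.71582794189453, 9.121583938598633), 27.766735076904297) [ 0.45755936 -0.29489838  0.04512249] [0.04409993 0.04512249 0.04613333] 256 265 145 179
```

```bash
python3 -m crank '[{"x":0,"y":3,"z":60,"wx":0,"wy":0,"wz":-0.5},{"x":0,"y":3,"z":120,"wx":0,"wy":0,"wz":-0.5},{"x":0,"y":3,"z":160,"wx":0,"wy":0,"wz":-0.5},{"x":0,"y":3,"z":186,"wx":0,"wy":0,"wz":-0.5},{"x":0,"y":3,"z":186,"wx":0,"wy":0,"wz":-0.5},{"x":0,"y":3,"z":186,"wx":0,"wy":0,"wz":-0.5}]' 1
python3 -m crank '[{"x":0,"y":0,"z":0,"wx":0,"wy":0,"wz":0},{"x":0,"y":0,"z":0,"wx":0,"wy":0,"wz":0},{"x":0,"y":0,"z":0,"wx":0,"wy":0,"wz":0},{"x":0,"y":0,"z":0,"wx":0,"wy":0,"wz":0},{"x":0,"y":0,"z":0,"wx":0,"wy":0,"wz":0},{"x":0,"y":0,"z":0,"wx":0,"wy":0,"wz":0}]' -1
```

```text
time: 2.08
ee_pos: [0.4586, -0.296, 0.0155]
eef_rot: [0.97, 0.244, 0.001, 0.001]
force: [0.3, -0.3, 2.0]
width: 0.0855
grip_force: 0.0
time: 2.82
ee_pos: [0.4583, -0.2946, 0.0141]
eef_rot: [0.97, 0.244, 0.0, 0.001]
force: [0.3, 0.2, 3.3]
width: 0.0
grip_force: 1.3
```

Run:
```python
from h import *
c=capture("wrist"); cv2.imwrite("pics/w3.png",c["frame"]); np.savez("w3.npz",**c); c=capture("scene"); np.savez("s3.npz",**c)
print({k:v for k,v in observe().items() if k in("width","grip_force","ee_pos","force")})
```

```text
{'ee_pos': array([ 0.45834056, -0.29462844,  0.01414752]), 'force': array([-0.20852469, -0.54656435,  3.96834124]), 'grip_force': 2.164989821612835, 'width': -0.00010277285101341254}
```

View pics/w3.png

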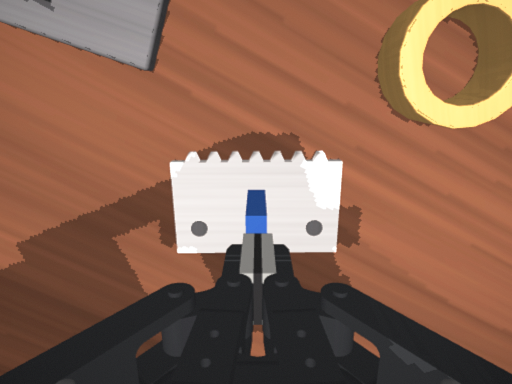

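The fingers shut behind the tab: the tab is at (256,215) and the fingertips at (257,250). I'll find out where the leaf is now.

Run:
```python
from h import *
c=np.load("w3.npz"); h=cv2.cvtColor(c["frame"],cv2.COLOR_BGR2HSV); P=cloud(c)
b=(h[...,0]>95)&(h[...,0]<130)&(h[...,1]>120)
print("w3 tab",b.sum(),P[b].min(0),P[b].max(0),np.median(P[b],0))
S=np.zeros_like(b);S[145:255,160:350]=1
w=S&(h[...,1]<50)&(h[...,2]>150)&(P[...,2]<.02); v,u=np.nonzero(w); q=rays(c,np.stack([u,v],1),.006); print("plate",cv2.minAreaRect((q[:,:2]*1000).astype(np.float32)),np.percentile(P[w][:,2],[5,50,95]))
print("tip px region",[ (i,P[i,257].round(4).tolist()) for i in range(195,300,8)])
for n in("scene","s3"):
    c=np.load(n+".npz"); h=cv2.cvtColor(c["frame"],cv2.COLOR_BGR2HSV); P=cloud(c); S=np.zeros(h.shape[:2],bool);S[135:175,155:210]=1
    w=S&(h[...,1]<60)&(h[...,2]>130)&(P[...,2]<.02);v,u=np.nonzero(w); print(n,w.sum(),u.min(),u.max(),v.min(),v.max(),np.median(P[w],0))
s,M,p=pose();print(p,M.round(3).tolist())
```

```text
w3 tab 814 [ 0.46368616 -0.29371307  0.00549651] [ 0.52399589 -0.25943557  0.18759651] [ 0.4719511  -0.28699458  0.04133968]
plate ((465.6065673828125, -290.2492370605469), (61.67791748046875, 96.08557891845703), 28.239665985107422) [0.00372185 0.00488419 0.00590924]
tip px region [(195, [0.4736, -0.2866, 0.0162]), (203, [0.4734, -0.2867, 0.0282]), (211, [0.4734, -0.2867, 0.0393]), (219, [0.4722, -0.2874, 0.0458]), (227, [0.4683, -0.2894, 0.0448]), (235, [0.4669, -0.2902, 0.0499]), (243, [0.467, -0.2901, 0.0582]), (251, [0.4671, -0.2901, 0.0656]), (259, [0.467, -0.2901, 0.0719]), (267, [0.4675, -0.2898, 0.0788]), (275, [0.4666, -0.2903, 0.0825]), (283, [0.464, -0.2917, 0.083]), (291, [0.4605, -0.2936, 0.082]), (299, [0.4576, -0.2952, 0.0821])]
scene 334 166 204 152 174 [ 0.46895271 -0.28314111  0.00620732]
s3 334 166 205 152 174 [ 0.47014251 -0.2822374   0.00595635]
[ 0.45834056 -0.29462844  0.01414752] [[0.881, 0.474, 0.001], [0.474, -0.881, -0.001], [0.001, 0.002, -1.0]]
```

The leaf hasn't moved, but depth puts the fingertips at about z=0.048, above the tab, while the TCP reads 0.014. I'll check from the side.

Run:
```python
from h import *
c=np.load("s3.npz"); cv2.imwrite("pics/s3.png",cv2.resize(c["frame"][100:185,130:240],None,fx=6,fy=6,interpolation=cv2.INTER_CUBIC))
P=cloud(c); 
for v in range(130,166,2): print(v,[tuple((P[v,u]*1000).round().astype(int).tolist()) for u in range(174,186,2)])
c=np.load("w3.npz");print(c["position"])
```

```text
130 [(479, -288, 141), (466, -288, 132), (470, -278, 137), (467, -272, 137), (459, -269, 132), (295, -353, 0)]
132 [(472, -294, 126), (467, -289, 124), (467, -281, 126), (466, -274, 127), (311, -354, 1), (435, -276, 106)]
134 [(479, -291, 123), (329, -371, -1), (468, -281, 119), (466, -275, 119), (319, -350, -2), (445, -271, 105)]
136 [(476, -293, 113), (451, -300, 93), (471, -280, 113), (466, -276, 110), (449, -278, 98), (456, -266, 106)]
138 [(472, -297, 100), (470, -290, 100), (470, -282, 102), (465, -277, 101), (453, -276, 92), (455, -267, 96)]
140 [(474, -297, 93), (472, -290, 93), (464, -287, 89), (463, -279, 90), (354, -333, -2), (350, -327, -3)]
142 [(469, -301, 80), (470, -292, 83), (466, -286, 82), (461, -281, 80), (367, -327, 0), (365, -319, 1)]
144 [(471, -300, 73), (471, -292, 74), (464, -288, 71), (463, -281, 72), (376, -323, -2), (376, -314, 0)]
146 [(400, -344, 0), (464, -298, 59), (466, -288, 64), (461, -283, 62), (389, -316, 0), (389, -308, 2)]
148 [(409, -340, -1), (469, -296, 54), (465, -290, 54), (463, -283, 54), (404, -309, 3), (400, -303, 2)]
150 [(423, -332, 1), (423, -324, 3), (466, -290, 45), (467, -281, 49), (413, -304, 2), (410, -298, 2)]
152 [(437, -325, 5), (429, -322, -1), (474, -287, 43), (468, -282, 40), (421, -301, -1), (419, -294, 0)]
154 [(450, -318, 6), (447, -312, 7), (476, -286, 36), (472, -281, 34), (439, -292, 6), (437, -284, 7)]
156 [(458, -314, 5), (456, -307, 5), (479, -286, 29), (472, -281, 25), (449, -287, 6), (448, -279, 8)]
158 [(475, -305, 11), (469, -301, 8), (465, -295, 7), (472, -282, 16), (459, -282, 5), (457, -275, 6)]
160 [(479, -304, 6), (475, -298, 4), (473, -291, 4), (469, -285, 3), (466, -279, 3), (465, -271, 4)]
162 [(491, -298, 7), (487, -292, 6), (487, -284, 9), (482, -279, 6), (482, -270, 9), (478, -264, 7)]
164 [(497, -295, 3), (500, -285, 9), (486, -285, -2), (493, -273, 7), (482, -272, -2), (481, -264, 0)]
[ 0.52399589 -0.25943557  0.18759651]
```

View pics/s3.png

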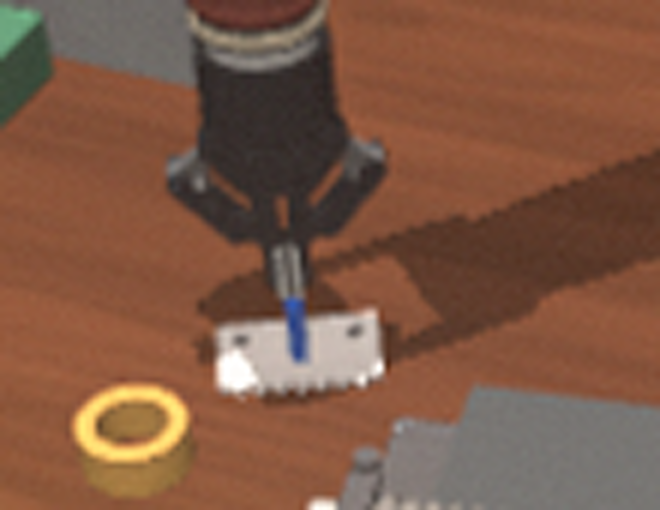

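The side view agrees: the fingertips end at about z=46–48 mm, on top of the tab (px (290,298) in the crop), so they closed above it. I'll compare the open fingers' depth with the TCP in w2.

Run:
```python
from h import *
for n,tz in(("w1",.1983),("w2",.2003),("w3",.0141)):
    c=np.load(n+".npz"); P=cloud(c); cz=c["position"][2]
    m=np.zeros(P.shape[:2],bool); m[225:380,60:450]=1
    dep=c["z_map"]; m&=(dep>.02)&(dep<.165)
    q=P[m]; i=q[:,2].argsort()[:2000:200]; print(n,"cam-tcp",cz-tz,"finger z - tcp:",np.percentile(q[:,2]-tz,[0,.5,2,5]).round(4),(q[i]).round(3).tolist()[:4])
s=observe(); print(s["joints"],s["ee_pos"])
```

```text
w1 cam-tcp 0.17338875280466867 finger z - tcp: [0.0432 0.0461 0.0499 0.0552] [[0.276, -0.608, 0.241], [0.276, -0.608, 0.246], [0.292, -0.605, 0.248], [0.244, -0.529, 0.249]]
w2 cam-tcp 0.1726983492687826 finger z - tcp: [0.0428 0.0455 0.0493 0.0545] [[0.436, -0.254, 0.243], [0.43, -0.258, 0.247], [0.438, -0.253, 0.249], [0.475, -0.331, 0.251]]
w3 cam-tcp 0.17349651136213473 finger z - tcp: [0.0295 0.0315 0.0445 0.0574] [[0.466, -0.293, 0.044], [0.466, -0.288, 0.05], [0.46, -0.285, 0.054], [0.466, -0.289, 0.058]]
[-7.07910783e-01  5.35651294e-02  1.94141865e+00 -2.47264578e-06
  1.14498624e+00  3.69011880e-01] [ 0.45834056 -0.29462844  0.01414752]
```

Depth shows the fingertips ending about 43 mm (open) and 30 mm (shut) behind the reported TCP in every view, so the reported TCP is 30 mm beyond the tips. I'll open, go about 32 mm lower watching the force, and grip again.

```bash
python3 -m crank '[{"x":0,"y":0,"z":-4,"wx":0,"wy":0,"wz":0},{"x":0,"y":0,"z":-4,"wx":0,"wy":0,"wz":0},{"x":0,"y":0,"z":-4,"wx":0,"wy":0,"wz":0},{"x":0,"y":0,"z":-4,"wx":0,"wy":0,"wz":0},{"x":0,"y":0,"z":-4,"wx":0,"wy":0,"wz":0}]' 1
python3 -m crank '[{"x":0,"y":0,"z":16,"wx":0,"wy":0,"wz":0},{"x":0,"y":0,"z":34,"wx":0,"wy":0,"wz":0},{"x":0,"y":0,"z":34,"wx":0,"wy":0,"wz":0},{"x":0,"y":0,"z":34,"wx":0,"wy":0,"wz":0}]' 1
python3 - <<'E'
from h import *
c=capture("wrist");P=cloud(c);s,M,p=pose();d=c["z_map"];m=np.zeros(d.shape,bool);m[225:380,60:450]=1;m&=(d>.02)&(d<.165)
# only pixels far from the leaf in tool y
q=P[m]; l=(q-p)@M; k=abs(l[:,1])>.025; k&=abs(l[:,1])<.06; print(p,s["force"],s["width"],np.percentile(q[k,2],[0,.5,2,5]))
E
```

```text
time: 3.55
ee_pos: [0.4576, -0.294, 0.0172]
eef_rot: [0.97, 0.244, -0.0, -0.0]
force: [0.4, 0.1, 0.5]
width: 0.0854
grip_force: 0.0
time: 4.05
ee_pos: [0.4575, -0.294, -0.0171]
eef_rot: [0.97, 0.244, -0.0, -0.0]
force: [0.5, 0.5, 0.9]
width: 0.0857
grip_force: 0.0
[ 0.45791358 -0.29428234 -0.01648878] [ 0.16347905 -0.47450118 -0.03374582] 0.08536062332091918 [0.00415279 0.00483122 0.00553329 0.03209299]
```

```bash
python3 -m crank '[{"x":0,"y":0,"z":0,"wx":0,"wy":0,"wz":0},{"x":0,"y":0,"z":0,"wx":0,"wy":0,"wz":0},{"x":0,"y":0,"z":0,"wx":0,"wy":0,"wz":0},{"x":0,"y":0,"z":0,"wx":0,"wy":0,"wz":0},{"x":0,"y":0,"z":0,"wx":0,"wy":0,"wz":0},{"x":0,"y":0,"z":0,"wx":0,"wy":0,"wz":0}]' -1
```

```text
time: 4.85
ee_pos: [0.4579, -0.2943, -0.0164]
eef_rot: [0.97, 0.244, 0.0, 0.0]
force: [-0.3, 0.8, 1.3]
width: 0.009
grip_force: 59.1
```

Gripped: width 9 mm, force 59 N. Lifting, then locating the cradle.

```bash
python3 -m crank '[{"x":0,"y":0,"z":-30,"wx":0,"wy":0,"wz":0},{"x":0,"y":0,"z":-80,"wx":0,"wy":0,"wz":0},{"x":0,"y":0,"z":-120,"wx":0,"wy":0,"wz":0},{"x":0,"y":0,"z":-120,"wx":0,"wy":0,"wz":0}]'
python3 - <<'E'
from h import *
for n,cr in (("top",(215,145,325,222)),("scene",(175,160,300,228))):
    c=np.load(n+".npz"); P=cloud(c); h=cv2.cvtColor(c["frame"],cv2.COLOR_BGR2HSV); x0,y0,x1,y1=cr
    p=P[y0:y1,x0:x1].reshape(-1,3); hh=h[y0:y1,x0:x1].reshape(-1,3)
    l=p[(p[:,2]>.053)&(p[:,2]<.061)&(hh[:,1]<60)&(p[:,0]<.605)&(p[:,0]>.44)]
    cm=np.median(l,0); l=l[abs(l[:,1]-cm[1])<.13]
    th=np.radians(10.1); X=np.array([np.cos(th),np.sin(th)]);Y=np.array([-X[1],X[0]])
    a=l[:,:2]@X; b=l[:,:2]@Y; bc=(np.percentile(b,1)+np.percentile(b,99))/2
    print(n,"ledge x rng",np.percentile(a,[1,99]),"y rng",np.percentile(b,[1,99]),np.median(l[:,2]))
    t=p[(p[:,2]>.07)&(p[:,2]<.083)]; t=t[abs(t[:,:2]@Y-bc)<.09]
    k=cv2.fitLine((t[:,:2]*1000).astype(np.float32),cv2.DIST_HUBER,0,.01,.01).ravel();print("screw ang",np.degrees(np.arctan2(-k[0]*np.sign(k[1]),abs(k[1]))),"axis X coord",np.median(t[:,:2]@X),np.percentile(t[:,2],98))
    m=(hh[:,0]>100)&(hh[:,0]<130)&(hh[:,1]>90)&(p[:,2]>.02); q=p[m]; qa=q[:,:2]@X; qb=q[:,:2]@Y
    for sg in(1,-1):
        g=(qb-bc)*sg>0; print("saddle",g.sum(),np.median(qa[g]),np.median(qb[g]),np.percentile(qb[g],[5,95]),q[g][:,2].max())
E
```

```text
time: 5.35
ee_pos: [0.4598, -0.2958, 0.1072]
eef_rot: [0.97, 0.244, 0.002, 0.003]
force: [-0.8, -0.5, -1.5]
width: 0.0093
grip_force: 58.9
top ledge x rng [0.47774433 0.58157972] y rng [-0.23680536 -0.05027582] 0.05716769481830397
screw ang 10.720921 axis X coord 0.6049713874928426 0.08188628259241215
saddle 6 0.5772038920423392 -0.020034945212064496 [-0.02925699 -0.01214465] 0.06611730351654699
saddle 6 0.5801540343852294 -0.2616143061595504 [-0.26386911 -0.25855056] 0.06025741116480354
scene ledge x rng [0.47591036 0.57579344] y rng [-0.23884734 -0.05294465] 0.05691233558791231
screw ang 10.248915 axis X coord 0.6096376026835977 0.08163024852461315
saddle 67 0.6329790967412461 -0.02183094793303243 [-0.03111845 -0.01147516] 0.06526933759165399
saddle 18 0.6312708404725902 -0.2701600518423683 [-0.28170322 -0.26029472] 0.062184353128115766
```

Cradle origin is about (0.622, -0.036) with yaw about 10.4°. Carrying the leaf above the ledge, stopping short of the screw.

```bash
python3 -m crank '[{"x":35,"y":-34,"z":0,"wx":0,"wy":0,"wz":3},{"x":70,"y":-68,"z":0,"wx":0,"wy":0,"wz":8},{"x":105,"y":-102,"z":0,"wx":0,"wy":0,"wz":13},{"x":140,"y":-135,"z":0,"wx":0,"wy":0,"wz":18},{"x":170,"y":-165,"z":0,"wx":0,"wy":0,"wz":18},{"x":185,"y":-178,"z":0,"wx":0,"wy":0,"wz":18},{"x":185,"y":-178,"z":0,"wx":0,"wy":0,"wz":18},{"x":185,"y":-178,"z":0,"wx":0,"wy":0,"wz":18}]'
python3 - <<'E'
from h import *
c=capture("wrist"); cv2.imwrite("pics/w4.png",c["frame"]); np.savez("w4.npz",**c)
s,M,p=pose(); print(p,M.round(4).tolist(),s["force"])
E
```

```text
time: 6.35
ee_pos: [0.5356, -0.0505, 0.1025]
eef_rot: [0.996, 0.089, -0.001, 0.0]
force: [0.3, -0.2, -2.0]
width: 0.0089
grip_force: 59.0
[ 0.53571398 -0.05071648  0.10276722] [[0.9841, 0.1775, -0.0011], [0.1775, -0.9841, -0.0002], [-0.0011, 0.0, -1.0]] [ 1.01981792  0.25583486 -1.78029044]
```

View pics/w4.png

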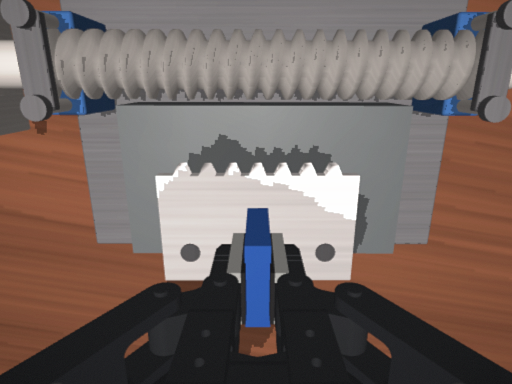

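The view shows the leaf held level, with teeth at row 165 spanning cols 180–335. The screw crests lie along row 65 and the ledge's front edge at row 103. I'll fit the plate pose, screw axis and crest phase from this view.

```bash
cat > fit.py <<'E'
from h import *
import sys
from scipy.optimize import least_squares
c=np.load(sys.argv[1]); P=cloud(c); f=c["frame"]; h=cv2.cvtColor(f,cv2.COLOR_BGR2HSV)
s,M,p=pose(); th0=np.arctan2(M[1,0],M[0,0]); X=M[:2,0]/np.linalg.norm(M[:2,0]); Y=np.array([-X[1],X[0]])
def loc(q): d=q[...,:2]-p[:2]; return np.stack([d@X,d@Y,q[...,2]],-1)   # leaf-like frame: x fwd,y left,z world, origin under TCP
L=loc(P); zb=p[2]+.0165
# plate
w=(h[...,1]<60)&(h[...,2]>130)&(abs(L[...,2]-zb-.006)<.012)&(L[...,0]>-.03)&(L[...,0]<.05)&(abs(L[...,1])<.06)
q=L[w]; A=np.c_[q[:,:2],np.ones(len(q))]; k=np.linalg.lstsq(A,q[:,2],rcond=None)[0]; print("plate n",len(q),"pitch,roll deg",np.degrees(k[:2]).round(2),"top z",k[2].round(4),"expected",round(zb+.006,4))
v,u=np.nonzero(w); qr=loc(rays(c,np.stack([u,v],1),k[2]))
# tooth phase from the band beyond root line; bins in y
print("plate x rng",np.percentile(qr[:,0],[1,99]),"y",np.percentile(qr[:,1],[.5,99.5]))
bx=[];by=[]
for y in np.arange(-.044,.045,.002):
    g=qr[abs(qr[:,1]-y)<.001]
    if len(g)>5: bx.append(g[:,0].max());by.append(y)
bx=np.array(bx);by=np.array(by); r=np.polyfit(by,bx,1); print("front edge yaw deg",-np.degrees(r[0]),"mean front x",bx.mean())
t=qr[(qr[:,0]>bx.mean())&(abs(qr[:,1])<.042)]; z=np.exp(2j*np.pi*t[:,1]/.012).mean(); yt=np.angle(z)/2/np.pi*12; print("tooth phase mm",yt.round(2),"coh",abs(z).round(2),len(t))
# screw
m=(L[...,2]>.055)&(L[...,2]<.088)&(L[...,0]>.035)&(L[...,0]<.125)&(abs(L[...,1]+.0)<.085)&(h[...,1]<90)
q=L[m]; 
def res(a): # x0, slope, radius
    return np.hypot((q[:,0]-a[0]-a[1]*q[:,1])*np.cos(np.arctan(a[1])),q[:,2]-.060)-a[2]
a=least_squares(res,[.085,0,.018],loss="soft_l1",f_scale=.002).x
print("screw n",len(q),"axis x",a[0].round(4),"yaw rel deg",-np.degrees(np.arctan(a[1])).round(2),"meanR",a[2].round(4))
rr=res(a); g=abs(rr)<.008; phi=np.arctan2(q[:,2]-.06,-(q[:,0]-a[0]-a[1]*q[:,1])) # 0 at near side, 90 top
for hd in(1,0,-1):
    z=(rr[g]*np.exp(1j*(2*np.pi*q[g,1]/.012+hd*phi[g]))).mean(); print("hand",hd,"amp mm",abs(z)*1e3,"crest y at near side mm",(np.angle(z)/2/np.pi*12).round(2))
print("phi rng",np.degrees(np.percentile(phi,[2,50,98])))
# saddles -> mid
b=(h[...,0]>95)&(h[...,0]<130)&(h[...,1]>120)&(L[...,0]>.03)&(abs(L[...,1])>.09); q=L[b]
for sg in(1,-1):
    e=q[q[:,1]*sg>0]; print("saddle",len(e),np.median(e[:,1]),np.percentile(e[:,1],[3,97]))
lg=(L[...,2]>.050)&(L[...,2]<.062)&(L[...,0]<.06)&(L[...,0]>-.02)&(abs(L[...,1])>.055)&(abs(L[...,1])<.12)&(h[...,1]<80); q=L[lg]; print("ledge y",np.percentile(q[:,1],[1,99]),"z",np.median(q[:,2]),"xmax",np.percentile(q[:,0],99))
E
python3 fit.py w4.npz
```

```text
plate n 16571 pitch,roll deg [-0.5   0.03] top z 0.1238 expected 0.1253
plate x rng [-0.02096692  0.03809394] y [-0.04801557  0.04715925]
front edge yaw deg 0.07150473048444225 mean front x 0.03713876768175395
tooth phase mm -0.46 coh 0.72 313
screw n 28517 axis x 0.0743 yaw rel deg -0.11 meanR 0.0213
hand 1 amp mm 0.4950652723277899 crest y at near side mm 5.1
hand 0 amp mm 0.6367497132411709 crest y at near side mm 0.07
hand -1 amp mm 0.7612189718598539 crest y at near side mm -4.23
phi rng [-16.74114345  99.80670465 169.19364547]
saddle 1282 0.1087803258603004 [0.10778705 0.12119745]
saddle 1310 -0.11819558976690193 [-0.12993316 -0.1172254 ]
ledge y [-0.09891065  0.08982828] z 0.05592220064734227 xmax 0.05963386666263271
```

```bash
sed -i 's/L\[...,2\]>.055)&(L\[...,2\]<.088)&(L\[...,0\]>.035)/L[...,2]>.063)\&(L[...,2]<.088)\&(L[...,0]>.055)/' fit.py
cat >> fit.py <<'E'
q=L[m]
for lo,hi in((20,50),(50,75),(75,105)):
    g=(abs(rr)<.008)&(np.degrees(phi)>lo)&(np.degrees(phi)<hi); z=(rr[g]*np.exp(2j*np.pi*q[g,1]/.012)).mean(); print("phi",lo,hi,g.sum(),"amp",abs(z)*1e3,"crest y",np.angle(z)/2/np.pi*12, "meanphi",np.degrees(phi[g].mean()))
E
python3 fit.py w4.npz | grep -v -e plate -e saddle -e ledge
```

```text
front edge yaw deg 0.07150473048444225 mean front x 0.03713876768175395
tooth phase mm -0.46 coh 0.72 313
screw n 17856 axis x 0.0855 yaw rel deg -0.38 meanR 0.0166
hand 1 amp mm 1.6178839300296277 crest y at near side mm 4.97
hand 0 amp mm 1.345865504612 crest y at near side mm 1.98
hand -1 amp mm 0.6505521203206822 crest y at near side mm -1.05
phi rng [ 18.38391248  90.19292923 161.23166333]
phi 20 50 2643 amp 1.642454535276362 crest y 3.609301404649102 meanphi 36.7089401346431
phi 50 75 3445 amp 1.6181342390951465 crest y 2.7745475665635384 meanphi 63.00417319851525
phi 75 105 4745 amp 1.6008144952146928 crest y 1.9476217323394396 meanphi 90.05366534743422
```

Consistent fit: the near crest is at y=4.97 and so the groove centre at -1.03, against a tooth phase of -0.46. I shift tool y +0.6 and wz +0.4. Home is about 31 mm ahead and the ledge about 61 mm down. Lowering with feel.

```bash
python3 -m crank '[{"x":0,"y":0.6,"z":30,"wx":0,"wy":0,"wz":0.4},{"x":0,"y":0.6,"z":50,"wx":0,"wy":0,"wz":0.4},{"x":0,"y":0.6,"z":57,"wx":0,"wy":0,"wz":0.4},{"x":0,"y":0.6,"z":57,"wx":0,"wy":0,"wz":0.4},{"x":0,"y":0.6,"z":57,"wx":0,"wy":0,"wz":0.4}]'
python3 -m crank '[{"x":0,"y":0,"z":1,"wx":0,"wy":0,"wz":0},{"x":0,"y":0,"z":2,"wx":0,"wy":0,"wz":0},{"x":0,"y":0,"z":2,"wx":0,"wy":0,"wz":0}]'
python3 -m crank '[{"x":0,"y":0,"z":1,"wx":0,"wy":0,"wz":0},{"x":0,"y":0,"z":1,"wx":0,"wy":0,"wz":0}]'
```

```text
time: 7.02
ee_pos: [0.5372, -0.0506, 0.0475]
eef_rot: [0.996, 0.086, 0.001, 0.0]
force: [0.2, -0.3, -2.1]
width: 0.0093
grip_force: 59.0
time: 7.4
ee_pos: [0.5364, -0.0502, 0.0445]
eef_rot: [0.996, 0.086, 0.0, 0.0]
force: [-0.2, -0.5, -2.1]
width: 0.0092
grip_force: 59.0
time: 7.65
ee_pos: [0.5362, -0.0503, 0.0433]
eef_rot: [0.996, 0.086, -0.0, -0.0]
force: [-0.1, 0.2, -1.1]
width: 0.0089
grip_force: 59.0
```

```bash
python3 -m crank '[{"x":0,"y":0,"z":0.5,"wx":0,"wy":0,"wz":0},{"x":0,"y":0,"z":0.5,"wx":0,"wy":0,"wz":0}]'|grep -e ee_pos -e force
python3 -m crank '[{"x":0,"y":0,"z":0.5,"wx":0,"wy":0,"wz":0},{"x":0,"y":0,"z":0.5,"wx":0,"wy":0,"wz":0}]'|grep -e ee_pos -e force
python3 - <<'E'
from h import *
c=capture("wrist"); np.savez("w5.npz",**c)
E
python3 fit.py w5.npz
```

```text
ee_pos: [0.5363, -0.0503, 0.0428]
force: [0.8, -0.7, -1.6]
grip_force: 59.0
ee_pos: [0.5363, -0.0503, 0.0423]
force: [-0.1, 0.2, -2.3]
grip_force: 59.0
plate n 23215 pitch,roll deg [-6.98 -0.71] top z 0.064 expected 0.0649
plate x rng [-0.02069975  0.05078314] y [-0.048214    0.05588548]
front edge yaw deg -0.04360819020150245 mean front x 0.051227113783505876
tooth phase mm 1.89 coh 0.1 49
screw n 36590 axis x 0.0848 yaw rel deg -0.05 meanR 0.0167
hand 1 amp mm 1.5450074653165558 crest y at near side mm 5.17
hand 0 amp mm 1.328453919192692 crest y at near side mm 2.19
hand -1 amp mm 0.6938844712033777 crest y at near side mm -0.81
phi rng [ 18.65407668  90.37707503 160.76977123]
saddle 1606 0.10864630406159684 [0.10774448 0.11630999]
saddle 1031 -0.11763295715192332 [-0.1185052  -0.11677658]
ledge y [-0.09900424  0.08959252] z 0.055910255382924365 xmax 0.05937181212324883
phi 20 50 5294 amp 1.5712898941403728 crest y 3.690073549441119 meanphi 36.86557383737444
phi 50 75 7040 amp 1.5811562843759608 crest y 2.922153043794602 meanphi 63.07710650717104
phi 75 105 9895 amp 1.560259403049498 crest y 2.1649922055514663 meanphi 90.0706841885071
```

```bash
for i in 1 2 3 4; do python3 -m crank '[{"x":0,"y":0,"z":0.5,"wx":0,"wy":0,"wz":0},{"x":0,"y":0,"z":0.5,"wx":0,"wy":0,"wz":0}]'|grep -e ee_pos -e ^force; python3 -c "
from h import *
print(observe()['force'].round(2),observe()['ft_torque'].round(3))"; done
```

```text
ee_pos: [0.5363, -0.0503, 0.0418]
force: [0.5, 0.1, -2.2]
[ 0.51  0.12 -2.16] [ 0.009  0.066 -0.004]
ee_pos: [0.5363, -0.0503, 0.0414]
force: [-0.4, 0.6, -2.2]
[-0.43  0.58 -2.19] [-0.018 -0.022  0.013]
ee_pos: [0.5363, -0.0503, 0.0408]
force: [-0.5, 0.3, -2.1]
[-0.45  0.28 -2.07] [-0.013 -0.004  0.021]
ee_pos: [0.5364, -0.0503, 0.0406]
force: [-2.1, 0.0, -0.1]
[-2.08  0.   -0.08] [0.023 0.185 0.059]
```

Touched the ledge at TCP z 0.0406 (bottom 57 mm, as expected). Sliding forward toward the thread.

```bash
python3 -m crank '[{"x":4,"y":0.4,"z":0,"wx":0,"wy":0,"wz":0},{"x":9,"y":0.4,"z":0,"wx":0,"wy":0,"wz":0},{"x":14,"y":0.4,"z":0,"wx":0,"wy":0,"wz":0},{"x":19,"y":0.4,"z":0,"wx":0,"wy":0,"wz":0},{"x":22,"y":0.4,"z":0,"wx":0,"wy":0,"wz":0},{"x":22,"y":0.4,"z":0,"wx":0,"wy":0,"wz":0}]'
python3 -m crank '[{"x":1,"y":0,"z":0,"wx":0,"wy":0,"wz":0},{"x":2,"y":0,"z":0,"wx":0,"wy":0,"wz":0},{"x":3,"y":0,"z":0,"wx":0,"wy":0,"wz":0},{"x":3,"y":0,"z":0,"wx":0,"wy":0,"wz":0}]'
```

```text
time: 9.95
ee_pos: [0.5588, -0.0469, 0.0406]
eef_rot: [0.996, 0.086, 0.001, 0.0]
force: [-0.6, -0.6, 2.4]
width: 0.009
grip_force: 59.7
time: 10.45
ee_pos: [0.5608, -0.0465, 0.0406]
eef_rot: [0.996, 0.086, -0.0, 0.0]
force: [-5.6, -1.2, 5.0]
width: 0.009
grip_force: 60.0
```

```bash
python3 - <<'E'
from h import *
c=capture("wrist"); np.savez("w6.npz",**c); cv2.imwrite("pics/w6.png",c["frame"])
E
python3 fit.py w6.npz | grep -e screw -e hand -e phi
```

```text
screw n 23079 axis x 0.0613 yaw rel deg 0.16 meanR 0.0161
hand 1 amp mm 1.560334380867428 crest y at near side mm 5.61
hand 0 amp mm 1.4532633909868133 crest y at near side mm 1.98
hand -1 amp mm 1.0787339632193331 crest y at near side mm -1.59
phi rng [ 68.03486323 107.97693738 163.47143908]
phi 20 50 0 amp nan crest y nan meanphi nan
phi 50 75 1974 amp 1.5814722068099578 crest y 3.065566265522929 meanphi 70.49041389314527
phi 75 105 8713 amp 1.6343794404354157 crest y 2.5115465454087227 meanphi 90.01990395969216fit.py:38: RuntimeWarning: Mean of empty slice.
  g=(abs(rr)<.008)&(np.degrees(phi)>lo)&(np.degrees(phi)<hi); z=(rr[g]*np.exp(2j*np.pi*q[g,1]/.012)).mean(); print("phi",lo,hi,g.sum(),"amp",abs(z)*1e3,"crest y",np.angle(z)/2/np.pi*12, "meanphi",np.degrees(phi[g].mean()))
  ret = ret.dtype.type(ret / rcount)
```

View pics/w6.png

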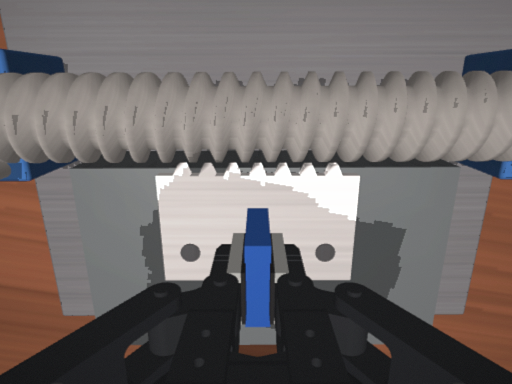

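Teeth (row 163) are just at the screw's lower silhouette, and the tooth phase (-0.46) matches the groove centre (-0.4). Some of the force is ledge drag (5 N normal), so I'll ease up slightly and keep feeling forward.

```bash
cat > f.py <<'E'
from h import *
s,M,p=pose(); F=np.array(s["force"]); print("toolF",(M.T@F).round(2),"T",(M.T@np.array(s["ft_torque"])).round(3),"pos",(p*1000).round(1),"along",round(float(p[:2]@M[:2,0]*1000),2),round(float(p[:2]@M[:2,1]*1000),2))
E
python3 f.py
python3 -m crank '[{"x":0,"y":0,"z":-0.4,"wx":0,"wy":0,"wz":0},{"x":0,"y":0,"z":-0.4,"wx":0,"wy":0,"wz":0}]'>/dev/null; python3 f.py
python3 -m crank '[{"x":0.5,"y":0,"z":0,"wx":0,"wy":0,"wz":0},{"x":0.5,"y":0,"z":0,"wx":0,"wy":0,"wz":0}]' >/dev/null; python3 f.py
python3 -m crank '[{"x":0.5,"y":0,"z":0,"wx":0,"wy":0,"wz":0},{"x":0.5,"y":0,"z":0,"wx":0,"wy":0,"wz":0}]' >/dev/null; python3 f.py
```

```text
toolF [-4.28  0.59 -4.93] T [-0.028 -0.658 -0.007] pos [560.8 -46.5  40.6] along 544.48 142.16
toolF [-3.49  0.74 -1.83] T [-0.127 -0.428 -0.038] pos [560.9 -46.4  40.6] along 544.62 142.14
toolF [-2.32  0.13 -2.32] T [-0.067 -0.385  0.062] pos [561.5 -46.3  40.6] along 545.23 142.09
toolF [-1.37  0.39 -1.6 ] T [-0.044 -0.312  0.056] pos [562.1 -46.1  40.6] along 545.81 142.01
```

```bash
python3 -m crank '[{"x":0.5,"y":0,"z":0,"wx":0,"wy":0,"wz":0},{"x":1,"y":0,"z":0,"wx":0,"wy":0,"wz":0},{"x":1,"y":0,"z":0,"wx":0,"wy":0,"wz":0}]'>/dev/null; python3 f.py
python3 -m crank '[{"x":0.5,"y":0,"z":0,"wx":0,"wy":0,"wz":0},{"x":1,"y":0,"z":0,"wx":0,"wy":0,"wz":0},{"x":1,"y":0,"z":0,"wx":0,"wy":0,"wz":0}]' >/dev/null; python3 f.py
python3 -m crank '[{"x":0.5,"y":0,"z":0,"wx":0,"wy":0,"wz":0},{"x":0.5,"y":0,"z":0,"wx":0,"wy":0,"wz":0}]' >/dev/null; python3 f.py
```

```text
toolF [-0.81  0.02  0.91] T [ 0.013 -0.155  0.005] pos [563.1 -45.9  40.7] along 546.82 142.02
toolF [-1.05 -1.08  1.45] T [ 0.032 -0.053 -0.008] pos [564.1 -45.8  40.6] along 547.79 142.05
toolF [0.01 0.05 1.97] T [ 0.012  0.002 -0.037] pos [564.5 -45.7  40.7] along 548.28 142.09
```

```bash
for i in 1 2 3 4 5; do python3 -m crank '[{"x":0.5,"y":0,"z":0,"wx":0,"wy":0,"wz":0},{"x":0.5,"y":0,"z":0,"wx":0,"wy":0,"wz":0}]'>/dev/null; python3 f.py;done
```

```text
toolF [0.53 0.28 2.25] T [-0.024 -0.033 -0.004] pos [565.  -45.7  40.7] along 548.72 142.1
toolF [0.06 1.01 2.79] T [ 0.05  -0.026  0.029] pos [565.5 -45.6  40.8] along 549.26 142.16
toolF [-0.24  0.46  2.  ] T [ 0.01  -0.026  0.03 ] pos [566.  -45.5  40.8] along 549.74 142.12
toolF [0.22 0.49 0.95] T [0.012 0.055 0.013] pos [566.5 -45.4  40.8] along 550.23 142.15
toolF [0.71 0.92 1.85] T [-0.033 -0.026  0.019] pos [567.  -45.3  40.8] along 550.76 142.14
```

```bash
for i in 1 2 3 4; do python3 -m crank '[{"x":0.5,"y":0,"z":0,"wx":0,"wy":0,"wz":0},{"x":0.5,"y":0,"z":0,"wx":0,"wy":0,"wz":0}]'>/dev/null; python3 f.py;done
```

```text
toolF [-1.24  0.09  1.56] T [-0.051 -0.201 -0.062] pos [567.2 -45.3  40.8] along 550.93 142.22
toolF [-4.97  0.41 -1.42] T [-0.018 -0.859 -0.04 ] pos [567.2 -45.3  40.8] along 550.98 142.29
toolF [-6.72 -0.34 -3.86] T [-0.047 -1.176 -0.071] pos [567.3 -45.3  40.8] along 550.98 142.3
toolF [-9.95  0.02 -4.71] T [-0.057 -1.468 -0.105] pos [567.2 -45.3  40.8] along 550.94 142.35
```

Hard stop at 31.2 mm of travel (predicted home 30.8). Easing to about 7 N, holding for over a second, and checking by camera.

```bash
python3 -m crank '[{"x":-0.4,"y":0,"z":0,"wx":0,"wy":0,"wz":0},{"x":-0.4,"y":0,"z":0,"wx":0,"wy":0,"wz":0},{"x":-0.4,"y":0,"z":0,"wx":0,"wy":0,"wz":0},{"x":-0.4,"y":0,"z":0,"wx":0,"wy":0,"wz":0},{"x":-0.4,"y":0,"z":0,"wx":0,"wy":0,"wz":0},{"x":-0.4,"y":0,"z":0,"wx":0,"wy":0,"wz":0},{"x":-0.4,"y":0,"z":0,"wx":0,"wy":0,"wz":0},{"x":-0.4,"y":0,"z":0,"wx":0,"wy":0,"wz":0},{"x":-0.4,"y":0,"z":0,"wx":0,"wy":0,"wz":0}]'>/dev/null; python3 f.py
python3 - <<'E'
from h import *
c=capture("wrist"); np.savez("w7.npz",**c); cv2.imwrite("pics/w7.png",c["frame"])
E
python3 fit.py w7.npz 2>/dev/null| grep -v phi
```

```text
toolF [-7.91 -0.01 -3.36] T [-0.079 -1.256 -0.054] pos [567.3 -45.3  40.8] along 551.02 142.26
plate n 19597 pitch,roll deg [ 6.62 -0.37] top z 0.0613 expected 0.0633
plate x rng [-0.0213462   0.04744196] y [-0.05829383  0.06107365]
front edge yaw deg 1.1163678880783305 mean front x 0.045350650416856306
tooth phase mm -2.96 coh 0.3 511
screw n 16382 axis x 1399.8584 yaw rel deg 0.01 meanR 1399.7957
hand 1 amp mm 0.49420150200760626 crest y at near side mm -5.65
hand 0 amp mm 0.4942001799385333 crest y at near side mm -5.65
hand -1 amp mm 0.49419885787983936 crest y at near side mm -5.65
saddle 1449 0.10916065277344865 [0.10824508 0.11325798]
saddle 1112 -0.11715050580100778 [-0.11973627 -0.11626441]
ledge y [-0.09861166  0.09069044] z 0.05589765028612975 xmax 0.034870561151657826
```

View pics/w7.png

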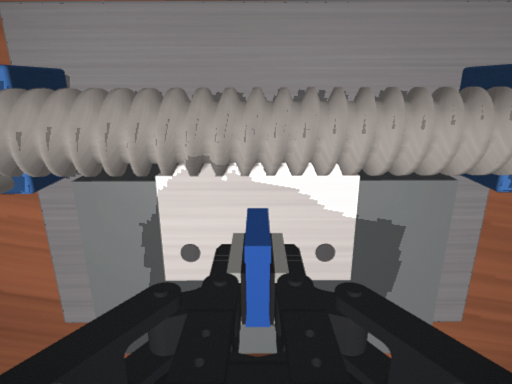

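The teeth are fully in the thread and the root line (row 176) lies along the crests, held at about 8 N for over a second. Easing the preload, then releasing and rising straight up.

```bash
python3 -m crank '[{"x":-0.9,"y":0,"z":0,"wx":0,"wy":0,"wz":0},{"x":-0.9,"y":0,"z":0,"wx":0,"wy":0,"wz":0}]'>/dev/null; python3 f.py
python3 -m crank '[{"x":0,"y":0,"z":0,"wx":0,"wy":0,"wz":0},{"x":0,"y":0,"z":0,"wx":0,"wy":0,"wz":0},{"x":0,"y":0,"z":0,"wx":0,"wy":0,"wz":0},{"x":0,"y":0,"z":0,"wx":0,"wy":0,"wz":0},{"x":0,"y":0,"z":0,"wx":0,"wy":0,"wz":0},{"x":0,"y":0,"z":0,"wx":0,"wy":0,"wz":0}]' 1; python3 f.py
python3 -m crank '[{"x":0,"y":0,"z":-15,"wx":0,"wy":0,"wz":0},{"x":0,"y":0,"z":-40,"wx":0,"wy":0,"wz":0},{"x":0,"y":0,"z":-80,"wx":0,"wy":0,"wz":0},{"x":0,"y":0,"z":-110,"wx":0,"wy":0,"wz":0},{"x":0,"y":0,"z":-110,"wx":0,"wy":0,"wz":0},{"x":0,"y":0,"z":-110,"wx":0,"wy":0,"wz":0}]'
python3 - <<'E'
from h import *
c=capture("wrist"); np.savez("w8.npz",**c); P=cloud(c); h=cv2.cvtColor(c["frame"],cv2.COLOR_BGR2HSV); s,M,p=pose()
X=M[:2,0];Y=np.array([-X[1],X[0]]); o=np.array([.622,-.036])
L=np.stack([(P[...,:2]-p[:2])@X,(P[...,:2]-p[:2])@Y,P[...,2]],-1)
w=(h[...,1]<60)&(h[...,2]>120)&(abs(L[...,2]-.063)<.004)&(L[...,0]>-.03)&(L[...,0]<.033)&(abs(L[...,1])<.046)
q=L[w]; k=np.linalg.lstsq(np.c_[q[:,:2],np.ones(len(q))],q[:,2],rcond=None)[0]; print("plate slope",k[:2],"z",k[2],len(q))
r=[q[abs(q[:,1]-y)<.002][:,0].min() for y in np.arange(-.042,.043,.006)]; print("rear edge",np.round(r,4),"yaw",np.polyfit(np.arange(-.042,.043,.006),r,1)[0])
m=(L[...,2]>.068)&(L[...,2]<.085)&(L[...,0]>.02)&(L[...,0]<.10)&(abs(L[...,1])<.08); q=L[m]; print("screw axis x",np.median(q[q[:,2]>.077][:,0]),np.polyfit(q[:,1],q[:,0],1))
E
```

```text
toolF [-4.83  0.19 -1.38] T [-0.06  -0.756 -0.101] pos [567.3 -45.3  40.7] along 551.02 142.17
time: 16.68
ee_pos: [0.5677, -0.0452, 0.0408]
eef_rot: [0.996, 0.086, 0.0, -0.0]
force: [0.3, -0.2, 0.3]
width: 0.0855
grip_force: 0.0
toolF [ 0.27  0.26 -0.31] T [ 0.044  0.03  -0.012] pos [567.7 -45.2  40.8] along 551.43 142.12
time: 17.42
ee_pos: [0.5673, -0.0451, 0.1505]
eef_rot: [0.996, 0.086, -0.0, -0.0]
force: [0.1, 0.7, -1.2]
width: 0.0854
grip_force: 0.0
plate slope [-0.00042031 -0.00011513] z 0.061940700382014484 6702
rear edge [-0.0224 -0.0224 -0.0225 -0.0225 -0.0224 -0.0223 -0.0221  0.0176 -0.0223
 -0.0223 -0.0222 -0.0224 -0.0222 -0.0223 -0.0222] yaw 0.0021832846447242746
screw axis x 0.05380388788929723 [-0.00123929  0.05447932]
```

The leaf is flat (slope below 0.001) and parallel, with its root line within about 0.5 mm of the crests, and the gripper is clear. Handing in.

```bash
python3 -c "
from h import *
print(job_done())"
```

```text
the job is handed in; nothing more can be done
None
```

The blue comb leaf is seated fully home in the screw thread, flat and parallel; I pressed it at about 8 N for a second, released it and handed the job in, but the hand-in returned no verdict.

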